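Clamp the cap onto the dispensary's stainless vessel

TASK

The blind cap lies loose and a little off-centre on the neck of the stainless vessel. Swing the hinged half of the clamp ring round both flanges and press it fully home against the gasket, then swing the bolt into the fork of its lug, and throw the cam lever right over until it locks home alongside the ring. Work by feel without forcing anything, and leave the cap's top, the medicine packs and the bottle alone.

Things in the scene. Friction and masses are not known exactly. Their poses are not given: they have to be found in the camera images.
- vessel: stainless vessel, 160 mm diameter up to z = 118 mm, bolted down by three feet; origin on its axis at the work surface, z up. A horizontal clamp ring (outside 112 mm, z = 175 to 203 mm) sits on its neck: fixed half on the vessel's +x side, swinging half on its -x side, hinge pin at its +y side, lugs at its -y side. All clamp parts turn about vertical axes; space beside the ring is free
- neck (a point): centre of the white gasket's top face on the 91 mm flange of the vessel's neck, z = 190 mm, where the cap must be centred
- cap: loose steel blind cap, about 0.4 kg: flange 91 mm across and 6 mm thick, shallow dome, 15.5 mm high in all (top at z = 206 mm); origin at the centre of its underside. It starts 3 to 7 mm off-centre towards the swinging half, whose channel slides it true as it closes (play 2 mm); nothing else need touch it
- ring_hinge (a point): hinge pin of the swinging half, 64 mm from the vessel's axis on its +y side, at mid height of the ring (z = 189 mm)
- ring (a joint): angle of the swinging half about the hinge pin (rad): 0 = fully home against the gasket, grows as it opens (clockwise seen from above). It swings stiffly (6 to 10 N at the lug, more or less as the cap drags), stays where it is left and stops firmly at the gasket; press it there with about 12 N, never over 30 N. Above about 0.015 the bolt's head cannot pass its lug
- ring_lug (a point): middle of the flat outer face of the swinging half's forked lug, z = 189 mm; push here to close the ring. With the ring at 0 it is at vessel x = -26, y = -65 mm and the face looks to -x (within 2 degrees). The face reaches 8 mm further from the hinge and 18 mm nearer to it, and is 28 mm high; the lug is 12 mm thick. The bolt enters its slot from the outer end
- bolt_pivot (a point): pivot pin of the swing bolt on the fixed half's lug, at vessel x = 16, y = -67.5 mm, z = 189 mm
- bolt (a joint): angle of the swing bolt about its pivot (rad): 0 = in the fork, against its stop, pointing along the vessel's -x; grows as it swings out (counter-clockwise seen from above). Turns freely, 1 to 5 N at its head
- pin_top (a point): centre of the top of the round upright pin head at the bolt's free end, 52.8 mm from the bolt's pivot, z = 226.5 mm. The pin head is 16 mm in diameter and stands 24 mm up (z = 202.5 to 226.5 mm), clear above the ring: it can be gripped from above to swing the bolt. The cam lever turns about this pin
- lever (a joint): angle of the cam lever relative to the bolt (rad): 0 = home on its stop, grows as it opens (counter-clockwise from above) to 2.55. With the bolt in the fork the cam meets the lug near 1.85; it then resists with up to about 10 N at the grip, passes centre near 0.35 and holds itself at 0. Left part way it springs open. It must be open (above 2.2) while the bolt swings in. Never over 40 N on it
- lever_grip (a point): middle of the lever's grey grip, 66 mm from the pin's axis, z = 189 mm. The lever is a straight bar, 10 mm wide and 12 mm high, its grip 14 mm round, reaching 89 mm from the pin. With bolt and lever at 0 it points from the pin along the vessel's direction 120 degrees (counter-clockwise from +x), about 3 mm clear of the ring
- pack_tall: medicine carton 55 x 90 x 110 mm standing near the vessel, origin under its centre; bystander
- pack_flat: flat medicine carton 75 x 120 x 35 mm, origin under its centre; bystander
- bottle: amber jar 60 mm across, 105 mm high, origin under its centre; bystander
- draw (a joint): how far the swinging half is drawn on against the springy gasket, beyond ring = 0 (rad): 0 with the lever open, about 0.027 (3.5 mm at the lug) with the lever locked. Only the cam lever can do this; by hand 20 N gives 0.005 and it springs back
There are look-alikes about, which are no part of the job. Several things have the shape of the cap; the one meant has the colours described above.

How it is judged (in metres and radians):
On the way, in this order (a step that is already met when the one before it is completed fails the run):
1. the swinging half is closed round both flanges and fully home against the gasket (ring below 0.004 rad) (value of joint ring below 0.004 rad), for 0.2 s.
2. the bolt lies in the fork (bolt below 0.07 rad) with the ring still closed (value of joint bolt below 0.07 rad and value of joint ring below 0.012 rad), for 0.2 s.
At the end, for the whole second after the job is handed in: ring home (below 0.01 rad) and drawn on against the gasket (draw above 0.015 rad), bolt in the fork (below 0.05 rad), cam lever locked home (below 0.06 rad), cap lying flat on the gasket (within 3 mm and 0.05 rad) and within 3.5 mm of the neck's axis, at rest (value of joint draw above 0.015 rad and value of joint ring below 0.01 rad and value of joint bolt below 0.05 rad and value of joint lever below 0.06 rad and horizontal distance between cap and neck below 0.0035 m and z of cap in the frame of neck below 0.003 m and angle between cap's own z axis and vertical below 0.05 rad and linear speed of cap below 0.01 m/s); the robot touches nothing.
It fails at once if the swinging half is forced (over 35 N) (contact force between ring and the fingers above 35 N).
It fails at once if the lever is forced (over 45 N) (contact force between lever and the fingers above 45 N).
It fails at once if the cap is knocked or pressed by the robot (over 15 N) (contact force between cap and the fingers above 15 N or contact force between cap and the arm above 15 N).
It fails at once if the cap is lifted off the gasket (z of cap in the frame of neck above 0.008 m).
It fails at once if a medicine pack or the bottle is moved by more than 2 cm (distance of any of pack_tall, pack_flat, bottle from where it was at the start of the episode above 0.02 m).
It also fails if it takes over 72 s, if anything falls off the work surface, if the arm or the gripper's body presses on something with over 40 N, if the wrist force passes 120 N, or if a joint passes its speed limit or range.

ROBOT

A 6-joint arm with a two-finger parallel gripper is mounted at the origin on the work surface. World frame = base frame: x ahead of the robot, y to its left, z up, the work surface at z = 0. Lengths are in m, angles in degrees, forces in N, time in s.
With the tool pointing down it reaches from about 0.3 to 0.75 m from the base axis. Payload 8.5 kg.
Tool frame: the origin (TCP) lies between the finger pads; the fingertips stand 25 mm ahead of it and the grasp point (between the pads) lies 6 mm ahead of it; x points along the fingers, y is the direction in which the jaws open and shut, and the axes are right-handed (so a half turn about x gives the same grasp; the last joint's range is limited). The gripper opens to 85 mm and grips with 20 to 120 N. Pads are 22 mm wide; open, the fingers measure 114 mm over their backs; the gripper's body (76 mm by 85 mm) begins 54 mm behind the grasp point. The pads swing forward as they close: fully open they stand 13 mm farther back than shut.
Start: joints at [-78.799, 21.807, 74.336, -0, 83.858, -12.336], TCP at [0.22, -0.504, 0.256] pointing down, gripper open.
Joint ranges: [-178.18, 178.18], [-50.72, 133.34], [12.68, 142.11], [-81.47, 261.47], [9.98, 163.14], [-165.26, 165.26]. Speed limits (degrees/s): [136.94, 136.94, 180, 180, 180, 180].

INTERFACE

Orientations are given as a 3x3 rotation matrix whose columns are the frame's x, y, z axes.
In Python, from rig import sensors, get_image, workorder gives the robot as it stands.
- The arm moves only by the tool arm_command, never from a script. Its argument "plan" is a list that holds one entry, the list of rows, each a list of 6 numbers: the shift along the tool's x, y, z in units of 25 mm (1.0 is 25 mm), then the turn, a rotation vector about the tool's x, y, z in units of 6 degrees (1.0 is 6 degrees). In form: [[[dx, dy, dz, ax, ay, az], ...]]. A call has 1 to 10 rows; each row is the pose to reach, as a shift and turn from the pose commanded when the call began, along the tool's axes at that moment; what a row does not reach only later rows make up. A row lasts 1/10 s, in which the tool goes at most 50 mm and 8.59 degrees, less where a joint would pass 70% of its speed; a pose out of reach is approached as far as the arm can. A call with a gripper value outside its range is refused whole. "jaw" is the closure, from 0 (fully open) to 1 (shut), set as the call begins (left out, the last holds). The fingers move at their own pace and stop on an object; "newtons" is the grip in N (left out, the last holds). Time passes only in rows, so rows that repeat a pose let the fingers close. It gives the time, the measured TCP pose, the force and the opening at its end, in the units of the state.
- sensors.observe(): the state, without advancing time (a new reading comes with each control period).
- get_image(name): name is "side" or "top"; returns a dict with "img" (480x640x3 uint8, red, green, blue), "fx", "fy", "cx", "cy" (pixels), "T" (4x4, takes a point from camera to world coordinates). Camera axes: x right, y up, looking along -z (the intrinsics and any distortion apply to the point x, -y, -z); pixel columns grow to the right and rows downward; lengths in m; the calibration is good to about 2 mm. A picture is of the moment at which its call begins. There is no depth.
- workorder.close_job(): hands the job in, once; it reports no verdict.
The state is a dict: "time_s": time; "q": joint angles; "qvel": joint speeds; "joint_efforts": joint torques, N m; "position": TCP position; "tool_rot": TCP orientation; "ft_force": force on the tool from outside, world axes, zero at the start; "wrist_torque": the same for the moment, N m; "grip_width": finger opening in m.
Only numpy, scipy, OpenCV 4.12 (cv2) and the standard library are available. Lean on these libraries where they do the work, as an engineer would, in place of code of your own. Each camera call takes 0.05 s, during which the arm holds its last target. There are 200 camera calls.

## Working session

There is one attempt and no reset: what is moved stays moved. The work goes in short steps, Python scripts to look and compute and a tool call to move; the robot and the scene stay as the last step left them, time stands still between calls to the robot, and variables do not carry over. Pictures are saved under pics/ and viewed, about 8 in all and at most 12, crops included, and the job is handed in when it is done.

Besides the shell and the picture viewer there is one more tool, called after "Emit:" as name([rows], argument=value, ...), one row to a line, values as JSON. arm_command: Moves the arm, as the interface text tells. Its arguments: {"type":"object","properties":{"plan":{"type":"array","items":{"type":"array","items":{"type":"array","items":{"type":"number"}}}},"jaw":{"type":"number"},"newtons":{"type":"number"}},"required":["plan"]}

```bash
ls; mkdir -p pics
python3 - <<'E'
from rig import sensors,get_image
import cv2,numpy as np
s=sensors.observe();print(s['time_s'],s['position'],s['tool_rot'],s['ft_force'],s['grip_width'])
for n in('top','side'):
    d=get_image(n);cv2.imwrite(f'pics/{n}0.png',d['img'][:,:,::-1]);print(n,d['fx'],d['fy'],d['cx'],d['cy'],np.round(d['T'],4).tolist(),d.keys())
E
```

```text
pics
0.0 [ 0.21957453 -0.50398318  0.25570419] [[-3.05745831e-04  3.99334056e-01 -9.16805442e-01]
 [ 1.45743567e-03 -9.16804333e-01 -3.99334059e-01]
 [-9.99998891e-01 -1.45827968e-03 -3.01694595e-04]] [-0.11448118 -0.1818296   0.22071838] 0.08559494062840403
top 497.9452331184618 497.9452331184618 316.01556822329644 242.20309546036498 [[-0.0016, 0.9953, -0.0966, 0.4668], [-1.0, -0.0021, -0.0051, 0.0273], [-0.0052, 0.0966, 0.9953, 1.1379], [0.0, 0.0, 0.0, 1.0]] dict_keys(['img', 'fx', 'fy', 'cx', 'cy', 'T'])
side 459.1133796761937 459.1133796761937 314.3684043565464 242.59868453843026 [[-0.7447, 0.4959, -0.4467, 0.0368], [-0.6673, -0.5401, 0.5128, 0.6153], [0.013, 0.68, 0.7331, 0.9829], [0.0, 0.0, 0.0, 1.0]] dict_keys(['img', 'fx', 'fy', 'cx', 'cy', 'T'])
```

View pics/top0.png

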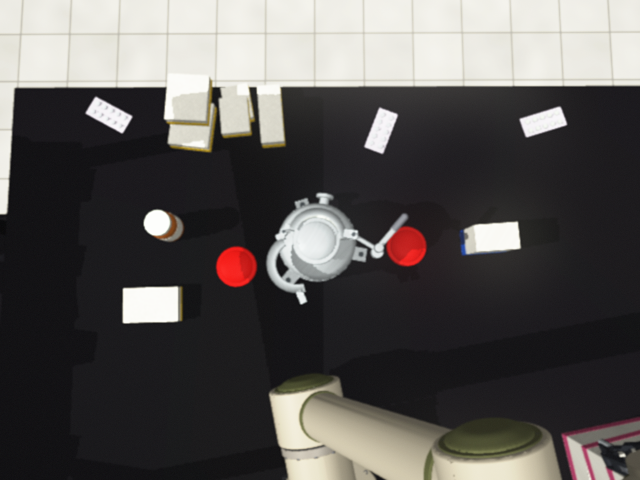

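View pics/side0.png

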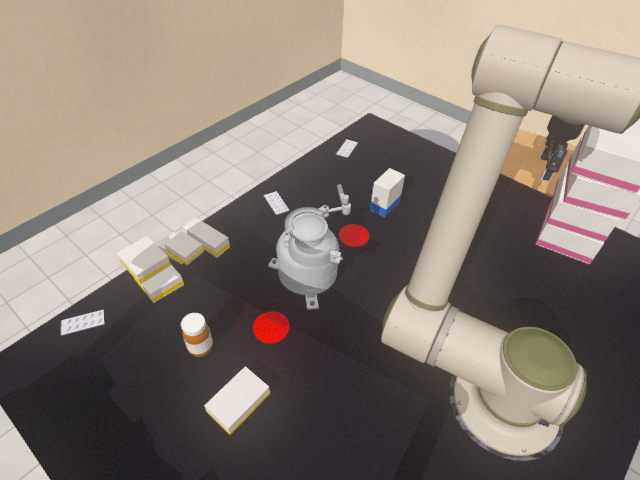

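The top view shows the vessel near (315,243), the open swinging half at lower left with its lug near (302,297), and the pin near (377,250) with its lever pointing to (405,217). I'll enlarge that area.

Run:
```python
import cv2
for n,(x,y,w,h),f in(('top',(245,180,190,140),4),('side',(255,165,120,150),4)):
    im=cv2.imread(f'pics/{n}0.png')[y:y+h,x:x+w];cv2.imwrite(f'pics/{n}0c.png',cv2.resize(im,None,fx=f,fy=f,interpolation=cv2.INTER_CUBIC))
```

```text
(no output)
```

View pics/top0c.png

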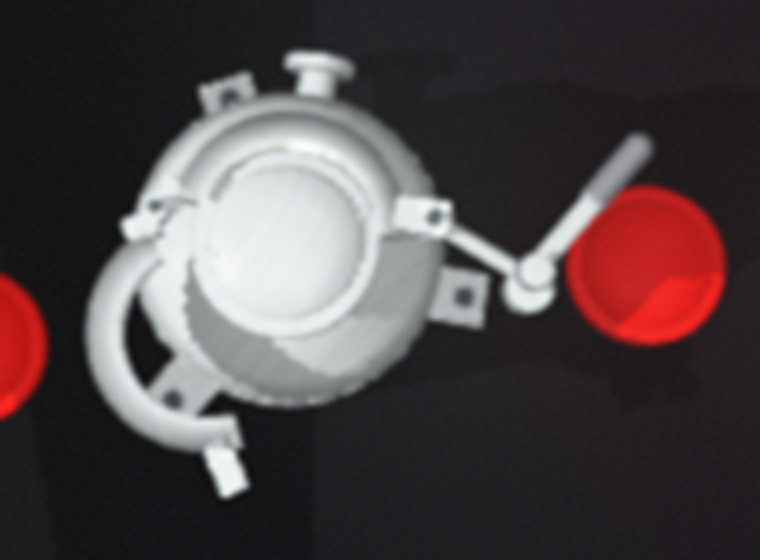

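View pics/side0c.png

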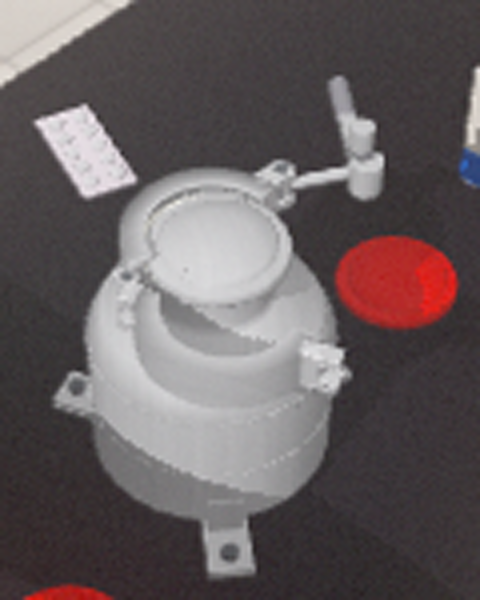

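Positions read from the enlargements, in full-picture pixels:

| Feature | Top view | Side view |
|---|---|---|
| Hinge | (283.7,231.5) | (287,232.5) |
| Bolt pivot | (353.5,234) | (325,208) |
| Pin top | (379.5,247.5) | (345.5,196.7) |
| Lever tip | (405,216.5) | – |
| Lug outer end (corners) | (297,293)–(306,300) | – |

Next I'll triangulate these and fit the vessel's pose.

```bash
cat > h.py <<'E'
import numpy as np,json
from rig import sensors,get_image
K={'top':(497.945,316.016,242.203,np.array([[-0.0016,0.9953,-0.0966,0.4668],[-1.0,-0.0021,-0.0051,0.0273],[-0.0052,0.0966,0.9953,1.1379]])),
'side':(459.113,314.368,242.599,np.array([[-0.7447,0.4959,-0.4467,0.0368],[-0.6673,-0.5401,0.5128,0.6153],[0.013,0.68,0.7331,0.9829]]))}
def atz(n,u,v,z):
    f,cx,cy,T=K[n]; d=T[:,:3]@np.array([(u-cx)/f,-(v-cy)/f,-1]); c=T[:,3]
    return (c+d*(z-c[2])/d[2])
def proj(n,p):
    f,cx,cy,T=K[n]; q=T[:,:3].T@(np.array(p)-T[:,3]); return np.array([cx+f*q[0]/-q[2],cy-f*q[1]/-q[2]])
E
python3 - <<'E'
from h import *
for name,t,s,z in(('hinge',(283.7,231.5),(287,232.5),.203),('piv',(353.5,234),(325,208),.203),('pin',(379.5,247.5),(345.5,196.7),.2265)):
    print(name,atz('top',*t,z).round(4),atz('side',*s,z).round(4))
h=atz('top',283.7,231.5,.203);b=atz('top',353.5,234,.203);p=atz('top',379.5,247.5,.2265);l=atz('top',404,217,.189)
print('sep',np.linalg.norm(h-b),'want .1325','bolt',np.linalg.norm((p-b)[:2]))
dv=np.array([16,-131.5]);d=(b-h)[:2]
yaw=np.arctan2(d[1],d[0])-np.arctan2(dv[1],dv[0]);R=lambda a:np.array([[np.cos(a),-np.sin(a)],[np.sin(a),np.cos(a)]])
ori=(h+b)[:2]/2-R(yaw)@np.array([8,-1.75])/1e3
print('yaw',np.degrees(yaw),'org',ori)
ang=lambda v:np.degrees(np.arctan2(v[1],v[0]))
print('bolt deg',(ang((p-b)[:2])-np.degrees(yaw)-180)%360,'lever dir',ang((l-p)[:2]),'len',np.linalg.norm((l-p)[:2]))
for u,v in((297,293),(303,290),(299.5,304),(306.5,302)): print('lug',atz('top',u,v,.203).round(4))
print(proj('top',[*ori,.19]),proj('top',[*ori,.206]))
E
```

```text
hinge [0.578  0.0932 0.203 ] [0.5814 0.0893 0.203 ]
piv [ 0.573  -0.0387  0.203 ] [ 0.571  -0.0358  0.203 ]
pin [ 0.5452 -0.0846  0.2265] [ 0.5444 -0.0817  0.2265]
sep 0.1319954447278652 want .1325 bolt 0.0535600859604126
yaw -9.12819485432901 org [0.56785594 0.0302157 ]
bolt deg 67.96994712292798 lever dir -40.262464776358605 len 0.08121318216493997
lug [0.4623 0.0678 0.203 ]
lug [0.4678 0.0566 0.203 ]
lug [0.4419 0.0631 0.203 ]
lug [0.4455 0.05   0.203 ]
[316.98328559 237.49753833] [316.95551937 236.59648202]
```

```bash
cat >> h.py <<'E'
yaw=np.radians(-9.1); H=np.array([.5787,.0915]); PV=np.array([.572,-.0377])
R=lambda a:np.array([[np.cos(a),-np.sin(a)],[np.sin(a),np.cos(a)]])
O=(H+PV)/2-R(yaw)@np.array([8,-1.75])/1e3
def ringpt(th,out,off):  # th deg; out mm further from hinge along face; off mm off face (outward)
    return H+R(yaw-np.radians(th))@np.array([-26-off,-129-out])/1e3, (np.degrees(yaw)-th)%360
def rows(targets,cmd=None,save=True):
    """targets: (x,y,z,zangle deg) ; prints rows relative to commanded pose (x,y,z,zangle), vertical tool assumed"""
    if cmd is None: cmd=json.load(open('cmd.json'))
    out=[]
    for x,y,z,a in targets:
        c=np.radians(cmd[3]); zx=np.array([np.cos(c),np.sin(c)]); yx=np.array([-np.sin(c),np.cos(c)]) # y = z cross x, x down
        d=np.array([x-cmd[0],y-cmd[1]])
        da=(a-cmd[3]+180)%360-180
        out.append([round(-(z-cmd[2])/.025,3),round(d@-yx*-1/.025,3) if YS>0 else round(-d@yx/.025,3),round(d@zx/.025,3),round(-da/6,3),0,0])
    if save: json.dump(list(map(float,targets[-1])),open('cmd.json','w'))
    print(json.dumps([out])); return out
YS=-1  # tool y = z x x = z cross (down)
def st():
    s=sensors.observe();r=s['tool_rot'];p=s['position']
    print('t',s['time_s'],'pos',p.round(4),'zang',round(float(np.degrees(np.arctan2(r[1,2],r[0,2]))%360),2),'F',s['ft_force'].round(1),'M',s['wrist_torque'].round(2),'w',round(s['grip_width'],4));return s
E
python3 - <<'E'
from h import *
# check tool y vs z: z=203.5deg -> y
c=np.radians(203.5);print('y if YS=-1',-np.array([-np.sin(c),np.cos(c)]))
print('O',O)
p,a=ringpt(57.6,3,25);print(p,a)
s=st();cmd=[*s['position'],np.degrees(np.arctan2(s['tool_rot'][1,2],s['tool_rot'][0,2]))%360]
print(cmd);rows([(.36,-.2,.3,250),(*p,.30,a)],cmd)
E
```

```text
y if YS=-1 [-0.39874907  0.91706007]
O [0.56772747 0.02989324]
[0.43729226 0.08612876] 293.3
t 0.1 pos [ 0.2196 -0.504   0.2558] zang 203.54 F [-0.2  0.2 -0.4] M [-0.02  0.01 -0.04] w 0.085
[np.float64(0.21960231577267383), np.float64(-0.5040155927656442), np.float64(0.2557660775983305), np.float64(203.5399653702306)]
[[[-1.769, 8.906, -10.005, -7.743, 0, 0], [-1.769, 18.164, -17.411, -14.96, 0, 0]]]
```

```bash
sed -i "s/round(d@-yx\*-1\/.025,3) if YS>0 else round(-d@yx\/.025,3)/round(d@yx\/.025,3)/; /^YS=/d" h.py; grep -n "d@yx" h.py
```

```text
23:        out.append([round(-(z-cmd[2])/.025,3),round(d@yx/.025,3),round(d@zx/.025,3),round(-da/6,3),0,0])
```

Emit:
arm_command([
  [[-1.77,-2.2,-2.5,-1.4,0,0],[-1.77,-3.6,-4,-2.8,0,0],[-1.77,-5,-5.6,-4.2,0,0],[-1.77,-6.4,-7.2,-5.6,0,0],[-1.77,-7.8,-8.8,-7,0,0],[-1.77,-9.2,-10.2,-8.4,0,0],[-1.77,-10.7,-11.5,-9.8,0,0],[-1.77,-12.3,-12.8,-11.2,0,0],[-1.77,-14,-14.1,-12.6,0,0],[-1.77,-15.6,-15.4,-14,0,0]],
], jaw=1, newtons=60)

```text
time_s: 1.1
position: [0.4015, -0.0455, 0.3005]
tool_rot: [[-0.0, 0.952, 0.307], [0.0, 0.307, -0.952], [-1.0, -0.0, -0.0]]
ft_force: [1.1, 0.0, -0.0]
grip_width: -0.0
```

Run:
```python
from h import *
c=np.radians(203.54);y=np.array([-np.sin(c),np.cos(c)]);z=np.array([np.cos(c),np.sin(c)])
p0=np.array([.2196,-.504])+.025*(-15.6*y-15.4*z);cmd=[*p0,.3,287.54];print(cmd)
p,a=ringpt(57.6,3,25);rows([(*p,.30,a),(*p,.25,a),(*p,.206,a)],cmd)
```

```text
[np.float64(0.4167990783907424), np.float64(0.007309616066275337), 0.3, 287.54]
[[[-0.0, 1.732, -2.759, -0.96, 0, 0], [2.0, 1.732, -2.759, -0.96, 0, 0], [3.76, 1.732, -2.759, -0.96, 0, 0]]]
```

Emit:
arm_command([
  [[0,1.732,-2.759,-0.96,0,0],[0,1.732,-2.759,-0.96,0,0],[0,1.732,-2.759,-0.96,0,0],[0,1.732,-2.759,-0.96,0,0],[1,1.732,-2.759,-0.96,0,0],[2,1.732,-2.759,-0.96,0,0],[2.5,1.732,-2.759,-0.96,0,0],[3,1.732,-2.759,-0.96,0,0],[3.4,1.732,-2.759,-0.96,0,0],[3.76,1.732,-2.759,-0.96,0,0]],
])

```text
time_s: 2.1
position: [0.4219, 0.0304, 0.206]
tool_rot: [[-0.0, 0.919, 0.394], [-0.0, 0.394, -0.919], [-1.0, -0.0, 0.0]]
ft_force: [0.0, 0.2, -0.4]
grip_width: -0.0001
```

Run:
```python
from h import *
import cv2
st()
a=[]
for n,(x,y,w,h) in(('top',(250,200,160,130)),('side',(255,165,160,130))):
    d=get_image(n);a.append(cv2.resize(d['img'][y:y+h,x:x+w,::-1],None,fx=3.6,fy=3.6,interpolation=cv2.INTER_CUBIC)[:, :]);cv2.imwrite(f'pics/{n}1.png',d['img'][:,:,::-1])
m=cv2.resize(cv2.hconcat(a),(800,325));cv2.imwrite('pics/m1.png',m)
print(ringpt(57.6,3,0))
for off in(25,20):
  p,b=ringpt(57.6,3,off-5);rows([(*p,.206,b)],save=False)
```

```text
t 2.1 pos [0.4219 0.0304 0.206 ] zang 293.21 F [ 0.   0.2 -0.4] M [ 0.03  0.03 -0.05] w -0.0001
(array([0.44718089, 0.0631676 ]), np.float64(293.3))
[[[-0.0, 0.0, 0.2, -0.0, 0, 0]]]
[[[-0.0, 0.0, 0.4, -0.0, 0, 0]]]
```

View pics/m1.png

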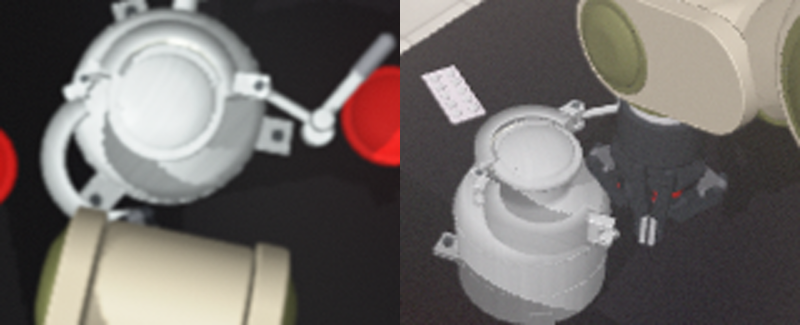

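The arm was clipped on the earlier rows, so the finger stands on the wrong (-y) side of the lug, touching nothing: the side view shows it right of the lug. From here I take the measured pose as the commanded one, then lift over and come down on the right side.

```bash
cat >> h.py <<'E'
def meas():
    s=sensors.observe();r=s['tool_rot'];return [*map(float,s['position']),float(np.degrees(np.arctan2(r[1,2],r[0,2]))%360)]
E
python3 - <<'E'
from h import *
m=meas();p,a=ringpt(57.6,3,25);rows([(*m[:2],.245,a),(*p,.245,a),(*p,.206,a)],m)
E
```

```text
[[[-1.573, 0.0, 0.0, -0.01, 0, 0], [-1.573, 1.451, -1.785, -0.01, 0, 0], [-0.013, 1.451, -1.785, -0.01, 0, 0]]]
```

Emit:
arm_command([
  [[-0.8,0,0,0,0,0],[-1.57,0,0,0,0,0],[-1.57,0.4,-0.5,0,0,0],[-1.57,1.0,-1.2,0,0,0],[-1.57,1.45,-1.79,0,0,0],[-1.57,1.45,-1.79,0,0,0],[-1,1.45,-1.79,0,0,0],[-0.5,1.45,-1.79,0,0,0],[0,1.45,-1.79,0,0,0],[0,1.45,-1.79,0,0,0]],
])

```text
time_s: 3.2
position: [0.437, 0.086, 0.2057]
tool_rot: [[-0.002, 0.919, 0.395], [-0.0, 0.395, -0.919], [-1.0, -0.002, -0.001]]
ft_force: [0.0, -0.1, -0.1]
grip_width: 0.0
```

Run:
```python
from h import *
st();m=meas()
def T(th,off):
    p,a=ringpt(th,3,off);return (*p,.206,a)
rows([T(57.6,o) for o in(20,17,14,12,10)]+[T(t,11) for t in (56,54)],m)
```

```text
t 3.2 pos [0.437  0.086  0.2057] zang 293.27 F [ 0.  -0.1 -0.1] M [0.03 0.04 0.02] w 0.0
[[[-0.012, 0.014, 0.202, -0.005, 0, 0], [-0.012, 0.014, 0.322, -0.005, 0, 0], [-0.012, 0.014, 0.442, -0.005, 0, 0], [-0.012, 0.014, 0.522, -0.005, 0, 0], [-0.012, 0.014, 0.602, -0.005, 0, 0], [-0.012, -0.025, 0.71, -0.271, 0, 0], [-0.012, -0.068, 0.897, -0.605, 0, 0]]]
```

Emit:
arm_command([
  [[0,0,0.2,0,0,0],[0,0,0.35,0,0,0],[0,0,0.45,0,0,0],[0,0,0.52,0,0,0],[0,0,0.58,0,0,0],[0,0,0.62,0,0,0],[0,-0.02,0.66,-0.13,0,0],[0,-0.03,0.71,-0.27,0,0],[0,-0.05,0.8,-0.44,0,0],[0,-0.07,0.9,-0.6,0,0]],
])

```text
time_s: 4.2
position: [0.4445, 0.0661, 0.2065]
tool_rot: [[-0.001, 0.891, 0.454], [0.002, 0.454, -0.891], [-1.0, 0.0, -0.002]]
ft_force: [-1.6, 5.2, -0.3]
grip_width: -0.0003
```

Run:
```python
from h import *
st();m=meas()
def T(th,off):
    p,a=ringpt(th,3,off);return (*p,.206,a)
rows([T(t,11) for t in np.linspace(52.5,40,10)],T(54,11))
```

```text
t 4.2 pos [0.4445 0.0661 0.2065] zang 296.99 F [-1.6  5.2 -0.3] M [0.89 0.15 0.03] w -0.0003
[[[-0.0, -0.037, 0.139, -0.25, 0, 0], [-0.0, -0.068, 0.268, -0.481, 0, 0], [-0.0, -0.096, 0.398, -0.713, 0, 0], [-0.0, -0.12, 0.529, -0.944, 0, 0], [-0.0, -0.142, 0.66, -1.176, 0, 0], [-0.0, -0.16, 0.791, -1.407, 0, 0], [-0.0, -0.175, 0.923, -1.639, 0, 0], [-0.0, -0.187, 1.056, -1.87, 0, 0], [-0.0, -0.196, 1.189, -2.102, 0, 0], [-0.0, -0.201, 1.321, -2.333, 0, 0]]]
```

Emit:
arm_command([
  [[0,-0.037,0.139,-0.25,0,0],[0,-0.068,0.268,-0.48,0,0],[0,-0.096,0.4,-0.71,0,0],[0,-0.12,0.53,-0.94,0,0],[0,-0.142,0.66,-1.18,0,0],[0,-0.16,0.79,-1.41,0,0],[0,-0.175,0.92,-1.64,0,0],[0,-0.187,1.056,-1.87,0,0],[0,-0.196,1.19,-2.1,0,0],[0,-0.2,1.32,-2.33,0,0]],
])

```text
time_s: 5.2
position: [0.4551, 0.0344, 0.2064]
tool_rot: [[-0.001, 0.755, 0.656], [0.002, 0.656, -0.755], [-1.0, 0.001, -0.002]]
ft_force: [-1.2, 5.9, 0.4]
grip_width: -0.0
```

Run:
```python
from h import *
st()
def T(th,off=11):
    p,a=ringpt(th,3,off);return (*p,.206,a)
rows([T(t) for t in np.linspace(38.5,25,10)],T(40));rows([T(t) for t in np.linspace(24,14,10)],T(25))
```

```text
t 5.2 pos [0.4551 0.0344 0.2064] zang 310.98 F [-1.2  5.9  0.4] M [ 1.    0.08 -0.05] w -0.0
[[[-0.0, -0.037, 0.139, -0.25, 0, 0], [-0.0, -0.07, 0.278, -0.5, 0, 0], [-0.0, -0.1, 0.419, -0.75, 0, 0], [-0.0, -0.126, 0.56, -1.0, 0, 0], [-0.0, -0.148, 0.702, -1.25, 0, 0], [-0.0, -0.167, 0.844, -1.5, 0, 0], [-0.0, -0.181, 0.987, -1.75, 0, 0], [-0.0, -0.192, 1.13, -2.0, 0, 0], [-0.0, -0.2, 1.273, -2.25, 0, 0], [-0.0, -0.203, 1.417, -2.5, 0, 0]]]
[[[-0.0, -0.025, 0.092, -0.167, 0, 0], [-0.0, -0.051, 0.196, -0.352, 0, 0], [-0.0, -0.075, 0.299, -0.537, 0, 0], [-0.0, -0.097, 0.403, -0.722, 0, 0], [-0.0, -0.117, 0.508, -0.907, 0, 0], [-0.0, -0.134, 0.612, -1.093, 0, 0], [-0.0, -0.15, 0.718, -1.278, 0, 0], [-0.0, -0.164, 0.823, -1.463, 0, 0], [-0.0, -0.176, 0.929, -1.648, 0, 0], [-0.0, -0.185, 1.035, -1.833, 0, 0]]]
```

Emit:
arm_command([
  [[0,-0.037,0.139,-0.25,0,0],[0,-0.07,0.278,-0.5,0,0],[0,-0.1,0.42,-0.75,0,0],[0,-0.126,0.56,-1,0,0],[0,-0.148,0.7,-1.25,0,0],[0,-0.167,0.844,-1.5,0,0],[0,-0.181,0.987,-1.75,0,0],[0,-0.192,1.13,-2,0,0],[0,-0.2,1.27,-2.25,0,0],[0,-0.203,1.417,-2.5,0,0]],
])

```text
time_s: 6.2
position: [0.4741, 0.0044, 0.2063]
tool_rot: [[-0.002, 0.559, 0.829], [0.002, 0.829, -0.559], [-1.0, 0.001, -0.003]]
ft_force: [-2.4, 4.4, -0.3]
grip_width: 0.0001
```

Emit:
arm_command([
  [[0,-0.025,0.09,-0.167,0,0],[0,-0.05,0.196,-0.35,0,0],[0,-0.075,0.3,-0.54,0,0],[0,-0.097,0.4,-0.72,0,0],[0,-0.117,0.508,-0.91,0,0],[0,-0.134,0.612,-1.09,0,0],[0,-0.15,0.718,-1.28,0,0],[0,-0.164,0.823,-1.46,0,0],[0,-0.176,0.929,-1.65,0,0],[0,-0.185,1.035,-1.83,0,0]],
])

```text
time_s: 7.2
position: [0.4927, -0.0139, 0.2062]
tool_rot: [[-0.002, 0.391, 0.92], [0.002, 0.92, -0.391], [-1.0, 0.001, -0.003]]
ft_force: [-3.4, 5.2, 0.9]
grip_width: -0.0002
```

Run:
```python
from h import *
st()
def T(th,off=11):
    p,a=ringpt(th,3,off);return (*p,.206,a)
print(T(14));rows([T(t) for t in np.linspace(13.2,6,10)],T(14))
```

```text
t 7.2 pos [ 0.4927 -0.0139  0.2062] zang 336.96 F [-3.4  5.2  0.9] M [ 0.87  0.5  -0.03] w -0.0002
(np.float64(0.4928781052074256), np.float64(-0.015399964332137597), 0.206, np.float64(336.9))
[[[-0.0, -0.02, 0.074, -0.133, 0, 0], [-0.0, -0.039, 0.148, -0.267, 0, 0], [-0.0, -0.057, 0.222, -0.4, 0, 0], [-0.0, -0.074, 0.297, -0.533, 0, 0], [-0.0, -0.09, 0.372, -0.667, 0, 0], [-0.0, -0.105, 0.447, -0.8, 0, 0], [-0.0, -0.119, 0.522, -0.933, 0, 0], [-0.0, -0.132, 0.598, -1.067, 0, 0], [-0.0, -0.144, 0.673, -1.2, 0, 0], [-0.0, -0.155, 0.749, -1.333, 0, 0]]]
```

Emit:
arm_command([
  [[0,-0.02,0.074,-0.133,0,0],[0,-0.039,0.148,-0.267,0,0],[0,-0.057,0.222,-0.4,0,0],[0,-0.074,0.297,-0.533,0,0],[0,-0.09,0.372,-0.667,0,0],[0,-0.105,0.447,-0.8,0,0],[0,-0.119,0.522,-0.933,0,0],[0,-0.132,0.598,-1.067,0,0],[0,-0.144,0.673,-1.2,0,0],[0,-0.155,0.749,-1.333,0,0]],
])

```text
time_s: 8.2
position: [0.5082, -0.0248, 0.2061]
tool_rot: [[-0.003, 0.26, 0.966], [0.002, 0.966, -0.26], [-1.0, 0.001, -0.003]]
ft_force: [-3.9, 3.6, -0.1]
grip_width: -0.0005
```

Run:
```python
from h import *
st()
def T(th,off=11):
    p,a=ringpt(th,3,off);return (*p,.206,a)
print(T(6));rows([T(t) for t in np.linspace(5.6,2,10)],T(6))
```

```text
t 8.2 pos [ 0.5082 -0.0248  0.2061] zang 344.95 F [-3.9  3.6 -0.1] M [ 0.76  0.57 -0.02] w -0.0005
(np.float64(0.5085909175166391), np.float64(-0.026303720456279725), 0.206, np.float64(344.9))
[[[-0.0, -0.01, 0.037, -0.067, 0, 0], [-0.0, -0.02, 0.074, -0.133, 0, 0], [-0.0, -0.03, 0.111, -0.2, 0, 0], [-0.0, -0.039, 0.148, -0.267, 0, 0], [-0.0, -0.048, 0.185, -0.333, 0, 0], [-0.0, -0.057, 0.222, -0.4, 0, 0], [-0.0, -0.066, 0.26, -0.467, 0, 0], [-0.0, -0.074, 0.297, -0.533, 0, 0], [-0.0, -0.083, 0.334, -0.6, 0, 0], [-0.0, -0.09, 0.372, -0.667, 0, 0]]]
```

Emit:
arm_command([
  [[0,-0.01,0.037,-0.067,0,0],[0,-0.02,0.074,-0.133,0,0],[0,-0.03,0.111,-0.2,0,0],[0,-0.039,0.148,-0.267,0,0],[0,-0.048,0.185,-0.333,0,0],[0,-0.057,0.222,-0.4,0,0],[0,-0.066,0.26,-0.467,0,0],[0,-0.074,0.297,-0.533,0,0],[0,-0.083,0.334,-0.6,0,0],[0,-0.09,0.372,-0.667,0,0]],
])

```text
time_s: 9.2
position: [0.5164, -0.0293, 0.206]
tool_rot: [[-0.004, 0.192, 0.981], [0.002, 0.981, -0.192], [-1.0, 0.001, -0.004]]
ft_force: [-5.6, 5.4, 1.6]
grip_width: -0.0002
```

Run:
```python
from h import *
st()
def T(th,off=11):
    p,a=ringpt(th,3,off);return (*p,.206,a)
print(T(2));rows([T(t) for t in np.linspace(1.8,0,10)],T(2))
```

```text
t 9.2 pos [ 0.5164 -0.0293  0.206 ] zang 348.94 F [-5.6  5.4  1.6] M [0.74 0.86 0.  ] w -0.0002
(np.float64(0.5169792718508671), np.float64(-0.030907318885517787), 0.206, np.float64(348.9))
[[[-0.0, -0.005, 0.018, -0.033, 0, 0], [-0.0, -0.01, 0.037, -0.067, 0, 0], [-0.0, -0.015, 0.055, -0.1, 0, 0], [-0.0, -0.02, 0.074, -0.133, 0, 0], [-0.0, -0.025, 0.092, -0.167, 0, 0], [-0.0, -0.03, 0.111, -0.2, 0, 0], [-0.0, -0.035, 0.129, -0.233, 0, 0], [-0.0, -0.039, 0.148, -0.267, 0, 0], [-0.0, -0.044, 0.167, -0.3, 0, 0], [-0.0, -0.048, 0.185, -0.333, 0, 0]]]
```

Emit:
arm_command([
  [[0,-0.005,0.018,-0.033,0,0],[0,-0.01,0.037,-0.067,0,0],[0,-0.015,0.055,-0.1,0,0],[0,-0.02,0.074,-0.133,0,0],[0,-0.025,0.092,-0.167,0,0],[0,-0.025,0.092,-0.167,0,0]],
])

```text
time_s: 9.8
position: [0.5184, -0.0304, 0.206]
tool_rot: [[-0.004, 0.175, 0.985], [0.002, 0.985, -0.175], [-1.0, 0.001, -0.004]]
ft_force: [-5.5, 3.9, 1.2]
grip_width: -0.0001
```

Emit:
arm_command([
  [[0,-0.005,0.018,-0.033,0,0],[0,-0.01,0.037,-0.067,0,0],[0,-0.015,0.055,-0.1,0,0],[0,-0.015,0.055,-0.1,0,0]],
])

```text
time_s: 10.2
position: [0.5197, -0.031, 0.206]
tool_rot: [[-0.004, 0.164, 0.986], [0.002, 0.986, -0.164], [-1.0, 0.001, -0.004]]
ft_force: [-5.2, 5.1, 0.3]
grip_width: 0.0001
```

Emit:
arm_command([
  [[0,0,0.02,0,0,0],[0,0,0.04,0,0,0],[0,0,0.06,0,0,0],[0,0,0.08,0,0,0],[0,0,0.08,0,0,0]],
])

```text
time_s: 10.7
position: [0.5206, -0.0313, 0.2057]
tool_rot: [[-0.007, 0.165, 0.986], [0.002, 0.986, -0.165], [-1.0, 0.001, -0.007]]
ft_force: [-9.9, 4.4, 2.5]
grip_width: -0.0003
```

Emit:
arm_command([
  [[0,0,0.02,0,0,0],[0,0,0.04,0,0,0],[0,0,0.06,0,0,0],[0,0,0.06,0,0,0]],
])

```text
time_s: 11.1
position: [0.5209, -0.0313, 0.2057]
tool_rot: [[-0.01, 0.165, 0.986], [0.003, 0.986, -0.165], [-1.0, 0.001, -0.01]]
ft_force: [-16.1, 4.3, 4.9]
grip_width: -0.0001
```

Emit:
arm_command([
  [[0,0,0.03,0,0,0],[0,0,0.03,0,0,0],[0,0,0.03,0,0,0],[0,0,0.03,0,0,0]],
])

```text
time_s: 11.5
position: [0.5211, -0.0314, 0.2057]
tool_rot: [[-0.012, 0.164, 0.986], [0.003, 0.986, -0.164], [-1.0, 0.001, -0.012]]
ft_force: [-19.4, 5.1, 6.7]
grip_width: -0.0
```

Emit:
arm_command([
  [[0,0,-0.15,0,0,0],[0,0,-0.6,0,0,0],[0,0,-1,0,0,0],[-0.6,0,-1.4,0,0,0],[-1.4,0,-1.4,0,0,0],[-2.2,0,-1.4,0,0,0],[-2.8,0,-1.4,0,0,0],[-2.8,-0.7,-2.2,0,0,0],[-2.8,-1.4,-3.2,0,0,0],[-2.8,-1.4,-4.2,0,0,0]],
])

```text
time_s: 12.5
position: [0.4145, -0.0508, 0.2764]
tool_rot: [[0.0, 0.167, 0.986], [-0.001, 0.986, -0.167], [-1.0, -0.001, 0.0]]
ft_force: [0.9, 0.8, -0.3]
grip_width: 0.0003
```

Run:
```python
from h import *
import cv2
st();print(ringpt(0,3,11))
a=[]
for n,(x,y,w,h) in(('top',(250,190,170,130)),('side',(255,160,130,130))):
    d=get_image(n);cv2.imwrite(f'pics/{n}2.png',d['img'][:,:,::-1]);a.append(cv2.resize(d['img'][y:y+h,x:x+w,::-1],None,fx=4,fy=4,interpolation=cv2.INTER_CUBIC))
m=cv2.hconcat(a);print(m.shape);cv2.imwrite('pics/m2.png',cv2.resize(m,None,fx=2/3,fy=2/3,interpolation=cv2.INTER_AREA))
```

```text
t 12.5 pos [ 0.4145 -0.0508  0.2764] zang 350.39 F [ 0.9  0.8 -0.3] M [ 0.02 -0.01 -0.09] w 0.0003
(array([ 0.52128882, -0.03298677]), np.float64(350.9))
(520, 1200, 3)
```

View pics/m2.png

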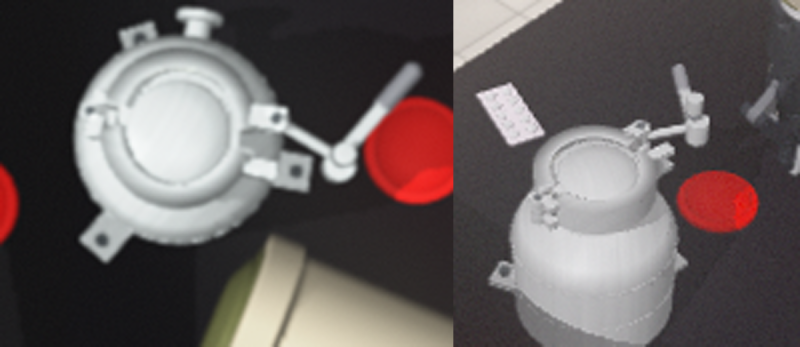

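The ring is closed and the cap looks centred. The lug stopped within about 1 mm of the model, pressed with 19 N. The pin is still open, and the lever is unchanged. Next I'll push the pin in with the shut fingers.

```bash
cat >> h.py <<'E'
def boltpt(b,off,z=.233):  # b deg; off = finger centre distance from pin on the opening side
    f=np.radians(180-9.1+b); p=PV+.0528*np.array([np.cos(f),np.sin(f)])+off/1e3*np.array([-np.sin(f),np.cos(f)])
    return (*p,z,np.degrees(f)+90)
E
python3 - <<'E'
from h import *
s=st();print(s['q'].round(1));m=meas();t=boltpt(68.2,30);print(t)
rows([(*t[:2],.276,t[3]),t],m)
print('push');rows([boltpt(68.2,o) for o in (27,24,21.5)]+[boltpt(b,19.5) for b in np.linspace(67,58,7)],t)
E
```

```text
t 12.6 pos [ 0.4134 -0.0495  0.2768] zang 350.41 F [ 0.7 -0.1  0.3] M [0.07 0.   0.  ] w 0.0
[ -23.2    7.2   91.2   -0.    81.5 -103.6]
(np.float64(0.5706269690630379), np.float64(-0.09841206458395352), 0.233, np.float64(329.1))
[[[0.034, -0.884, 6.527, 3.552, 0, 0], [1.754, -0.884, 6.527, 3.552, 0, 0]]]
push
[[[-0.0, 0.0, -0.12, -0.0, 0, 0], [-0.0, 0.0, -0.24, -0.0, 0, 0], [-0.0, -0.0, -0.34, -0.0, 0, 0], [-0.0, -0.016, -0.464, 0.2, 0, 0], [-0.0, -0.034, -0.52, 0.45, 0, 0], [-0.0, -0.051, -0.577, 0.7, 0, 0], [-0.0, -0.067, -0.634, 0.95, 0, 0], [-0.0, -0.081, -0.691, 1.2, 0, 0], [-0.0, -0.094, -0.748, 1.45, 0, 0], [-0.0, -0.105, -0.806, 1.7, 0, 0]]]
```

Emit:
arm_command([
  [[0,-0.2,1.5,0.9,0,0],[0,-0.4,3.2,1.8,0,0],[0,-0.7,5,2.7,0,0],[0,-0.88,6.53,3.55,0,0],[0,-0.88,6.53,3.55,0,0],[0.6,-0.88,6.53,3.55,0,0],[1.2,-0.88,6.53,3.55,0,0],[1.6,-0.88,6.53,3.55,0,0],[1.75,-0.88,6.53,3.55,0,0],[1.75,-0.88,6.53,3.55,0,0]],
])

```text
time_s: 13.6
position: [0.5731, -0.0985, 0.2328]
tool_rot: [[-0.0, 0.512, 0.859], [0.0, 0.859, -0.512], [-1.0, -0.0, -0.0]]
ft_force: [-0.2, -0.1, 0.6]
grip_width: 0.0001
```

Emit:
arm_command([
  [[0,0,-0.12,0,0,0],[0,0,-0.24,0,0,0],[0,0,-0.34,0,0,0],[0,-0.016,-0.464,0.2,0,0],[0,-0.034,-0.52,0.45,0,0],[0,-0.051,-0.577,0.7,0,0],[0,-0.067,-0.634,0.95,0,0],[0,-0.081,-0.691,1.2,0,0],[0,-0.094,-0.748,1.45,0,0],[0,-0.105,-0.806,1.7,0,0]],
])

```text
time_s: 14.6
position: [0.5545, -0.0906, 0.2328]
tool_rot: [[0.0, 0.658, 0.753], [-0.0, 0.753, -0.658], [-1.0, -0.0, 0.0]]
ft_force: [1.2, -0.9, 1.7]
grip_width: 0.0004
```

Run:
```python
from h import *
s=st();t=boltpt(58,19.5);print(t)
for a,b in((58,36),(36,14)):
  rows([boltpt(b,19.5) for b in np.linspace(a,b,11)[1:]],boltpt(a,19.5))
```

```text
t 14.6 pos [ 0.5545 -0.0906  0.2328] zang 318.83 F [ 1.2 -0.9  1.7] M [-0.16 -0.09 -0.03] w 0.0004
(np.float64(0.5519850731719536), np.float64(-0.09030696440651134), 0.233, np.float64(318.9))
[[[-0.0, -0.028, -0.082, 0.367, 0, 0], [-0.0, -0.054, -0.164, 0.733, 0, 0], [-0.0, -0.076, -0.248, 1.1, 0, 0], [-0.0, -0.094, -0.332, 1.467, 0, 0], [-0.0, -0.11, -0.417, 1.833, 0, 0], [-0.0, -0.122, -0.503, 2.2, 0, 0], [-0.0, -0.131, -0.589, 2.567, 0, 0], [-0.0, -0.137, -0.675, 2.933, 0, 0], [-0.0, -0.139, -0.762, 3.3, 0, 0], [-0.0, -0.138, -0.848, 3.667, 0, 0]]]
[[[-0.0, -0.028, -0.082, 0.367, 0, 0], [-0.0, -0.054, -0.164, 0.733, 0, 0], [-0.0, -0.076, -0.248, 1.1, 0, 0], [-0.0, -0.094, -0.332, 1.467, 0, 0], [-0.0, -0.11, -0.417, 1.833, 0, 0], [-0.0, -0.122, -0.503, 2.2, 0, 0], [-0.0, -0.131, -0.589, 2.567, 0, 0], [-0.0, -0.137, -0.675, 2.933, 0, 0], [-0.0, -0.139, -0.762, 3.3, 0, 0], [-0.0, -0.138, -0.848, 3.667, 0, 0]]]
```

Emit:
arm_command([
  [[0,-0.028,-0.082,0.367,0,0],[0,-0.054,-0.164,0.733,0,0],[0,-0.076,-0.248,1.1,0,0],[0,-0.094,-0.332,1.467,0,0],[0,-0.11,-0.417,1.833,0,0],[0,-0.122,-0.503,2.2,0,0],[0,-0.131,-0.589,2.567,0,0],[0,-0.137,-0.675,2.933,0,0],[0,-0.139,-0.762,3.3,0,0],[0,-0.138,-0.848,3.667,0,0]],
])

```text
time_s: 15.6
position: [0.5361, -0.0793, 0.2328]
tool_rot: [[-0.0, 0.893, 0.451], [-0.0, 0.451, -0.893], [-1.0, -0.0, 0.0]]
ft_force: [0.2, -0.4, 1.3]
grip_width: 0.0
```

Run:
```python
from h import *
s=st();m=meas();print(boltpt(36,19.5))
rows([boltpt(b,19.5) for b in np.linspace(36,14,11)[1:]],m)
```

```text
t 15.6 pos [ 0.5361 -0.0793  0.2328] zang 296.8 F [ 0.2 -0.4  1.3] M [-0.21 -0.07 -0.01] w 0.0
(np.float64(0.5337355672684244), np.float64(-0.0789786044789638), 0.233, np.float64(296.9))
[[[-0.009, -0.107, -0.134, 0.35, 0, 0], [-0.009, -0.132, -0.216, 0.716, 0, 0], [-0.009, -0.155, -0.3, 1.083, 0, 0], [-0.009, -0.173, -0.384, 1.45, 0, 0], [-0.009, -0.189, -0.469, 1.816, 0, 0], [-0.009, -0.202, -0.555, 2.183, 0, 0], [-0.009, -0.211, -0.641, 2.55, 0, 0], [-0.009, -0.217, -0.727, 2.916, 0, 0], [-0.009, -0.219, -0.813, 3.283, 0, 0], [-0.009, -0.218, -0.9, 3.65, 0, 0]]]
```

Emit:
arm_command([
  [[0,-0.06,-0.12,0.35,0,0],[0,-0.11,-0.21,0.72,0,0],[0,-0.15,-0.3,1.08,0,0],[0,-0.173,-0.384,1.45,0,0],[0,-0.189,-0.469,1.82,0,0],[0,-0.2,-0.555,2.18,0,0],[0,-0.21,-0.641,2.55,0,0],[0,-0.217,-0.727,2.92,0,0],[0,-0.219,-0.813,3.28,0,0],[0,-0.218,-0.9,3.65,0,0]],
])

```text
time_s: 16.6
position: [0.5211, -0.0616, 0.2327]
tool_rot: [[-0.0, 0.996, 0.085], [-0.0, 0.085, -0.996], [-1.0, -0.0, 0.0]]
ft_force: [0.6, -1.0, -0.7]
grip_width: -0.0001
```

Run:
```python
from h import *
s=st();m=meas();print(boltpt(14,19.5),boltpt(0,19.5))
rows([boltpt(b,19.5) for b in np.linspace(14,2,11)[1:]],m)
```

```text
t 16.6 pos [ 0.5211 -0.0616  0.2327] zang 274.9 F [ 0.6 -1.  -0.7] M [-0.15 -0.14  0.01] w -0.0001
(np.float64(0.5210585983622988), np.float64(-0.06163874681737566), 0.233, np.float64(274.9)) (np.float64(0.5167804686920894), np.float64(-0.04860382328060604), 0.233, np.float64(260.9))
[[[-0.012, -0.018, -0.042, 0.2, 0, 0], [-0.012, -0.033, -0.087, 0.4, 0, 0], [-0.012, -0.047, -0.132, 0.6, 0, 0], [-0.012, -0.06, -0.177, 0.8, 0, 0], [-0.012, -0.072, -0.223, 1.0, 0, 0], [-0.012, -0.083, -0.269, 1.2, 0, 0], [-0.012, -0.093, -0.315, 1.4, 0, 0], [-0.012, -0.103, -0.361, 1.6, 0, 0], [-0.012, -0.111, -0.407, 1.8, 0, 0], [-0.012, -0.118, -0.454, 2.0, 0, 0]]]
```

Emit:
arm_command([
  [[0,-0.018,-0.042,0.2,0,0],[0,-0.033,-0.087,0.4,0,0],[0,-0.047,-0.132,0.6,0,0],[0,-0.06,-0.177,0.8,0,0],[0,-0.072,-0.223,1,0,0],[0,-0.083,-0.269,1.2,0,0],[0,-0.093,-0.315,1.4,0,0],[0,-0.103,-0.361,1.6,0,0],[0,-0.111,-0.407,1.8,0,0],[0,-0.118,-0.454,2,0,0]],
])

```text
time_s: 17.6
position: [0.5173, -0.0505, 0.2328]
tool_rot: [[-0.0, 0.992, -0.123], [-0.0, -0.123, -0.992], [-1.0, -0.0, 0.0]]
ft_force: [0.1, -0.6, -0.1]
grip_width: 0.0001
```

Emit:
arm_command([
  [[0,0,-0.03,0,0,0],[0,0,-0.06,0,0,0],[0,0,-0.08,0,0,0],[0,0,-0.08,0,0,0]],
])

```text
time_s: 18.0
position: [0.5174, -0.0492, 0.2328]
tool_rot: [[-0.001, 0.993, -0.121], [-0.001, -0.121, -0.993], [-1.0, -0.0, 0.001]]
ft_force: [-0.9, -5.6, -0.4]
grip_width: 0.0001
```

Emit:
arm_command([
  [[0,0,-0.02,0,0,0],[0,0,-0.04,0,0,0],[0,0,-0.05,0,0,0],[0,0,-0.05,0,0,0],[0,0,-0.05,0,0,0]],
])

```text
time_s: 18.5
position: [0.5174, -0.049, 0.2328]
tool_rot: [[-0.001, 0.993, -0.122], [-0.004, -0.122, -0.993], [-1.0, -0.001, 0.004]]
ft_force: [-2.9, -11.4, -0.6]
grip_width: 0.0003
```

Emit:
arm_command([
  [[0,0,0.2,0,0,0],[0,0,0.5,0,0,0],[-1,0,0.8,0,0,0],[-2,-0.5,0.8,0,0,0],[-2.5,-2,0.8,0,0,0],[-2.5,-3.5,0.8,0,0,0],[-2.5,-5,0.8,0,0,0],[-2.5,-6,0.8,0,0,0],[-2.5,-6,0.8,0,0,0]],
])

```text
time_s: 19.4
position: [0.3642, -0.0484, 0.2957]
tool_rot: [[0.001, 0.993, -0.121], [0.0, -0.121, -0.993], [-1.0, 0.001, -0.0]]
ft_force: [0.1, -0.8, 0.3]
grip_width: 0.0002
```

Run:
```python
from h import *
import cv2
s=st();print(s['q'].round(0))
a=[]
for n,(x,y,w,h) in(('top',(250,190,170,130)),('side',(255,160,130,130))):
    d=get_image(n);cv2.imwrite(f'pics/{n}3.png',d['img'][:,:,::-1]);a.append(cv2.resize(d['img'][y:y+h,x:x+w,::-1],None,fx=4,fy=4,interpolation=cv2.INTER_CUBIC))
m=cv2.hconcat(a);cv2.imwrite('pics/m3.png',cv2.resize(m,None,fx=2/3,fy=2/3,interpolation=cv2.INTER_AREA))
P=boltpt(0,0,.2265)[:2]
print('pin',P,'top px',proj('top',[*P,.2265]))
for L in(135,141,146):
    a=np.radians(170.9-60+L);print(L,[proj(n,[*(P+.085*np.array([np.cos(a),np.sin(a)])),.195]).round(1) for n in K])
```

```text
t 19.4 pos [ 0.3642 -0.0484  0.2957] zang 263.03 F [ 0.1 -0.8  0.3] M [-0.01 -0.03  0.05] w 0.0002
[-26.   1.  95.   0.  84. -19.]
pin (np.float64(0.5198645510035518), np.float64(-0.029349254048963266)) top px [349.48901692 261.37219939]
135 [array([389.7, 280.6]), array([369.5, 212. ])]
141 [array([391.4, 276.2]), array([367.6, 209.8])]
146 [array([392.4, 272.4]), array([365.8, 208.1])]
```

View pics/m3.png

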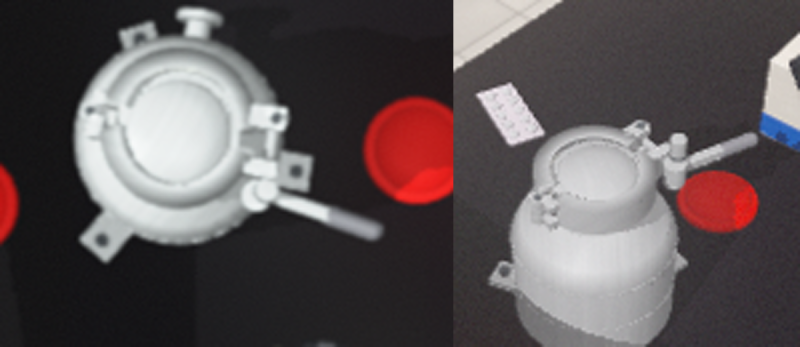

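```bash
cat >> h.py <<'E'
PIN=np.array(boltpt(0,0)[:2])+[.0004,-.0003]
def levpt(l,off,z=.203,r=66):  # l deg
    f=np.radians(110.9+l); p=PIN+r/1e3*np.array([np.cos(f),np.sin(f)])+off/1e3*np.array([-np.sin(f),np.cos(f)])
    return (*p,z,np.degrees(f)+90)
E
python3 - <<'E'
from h import *
st();t=levpt(141,30);print(t);rows([(*t[:2],.296,t[3]),t],meas())
rows([levpt(141,o) for o in(27,24,21,18)]+[levpt(l,18) for l in np.linspace(139,125,6)],t)
E
```

```text
t 19.5 pos [ 0.3666 -0.0492  0.2957] zang 263.04 F [-0.1  0.2 -0.5] M [ 0.03 -0.    0.01] w 0.0003
(np.float64(0.5282753785967569), np.float64(-0.10170358522531894), 0.203, np.float64(341.9))
[[[-0.013, 6.675, 1.3, -13.144, 0, 0], [3.707, 6.675, 1.3, -13.144, 0, 0]]]
[[[-0.0, 0.0, -0.12, -0.0, 0, 0], [-0.0, 0.0, -0.24, -0.0, 0, 0], [-0.0, 0.0, -0.36, -0.0, 0, 0], [-0.0, 0.0, -0.48, -0.0, 0, 0], [-0.0, -0.024, -0.573, 0.333, 0, 0], [-0.0, -0.051, -0.703, 0.8, 0, 0], [-0.0, -0.072, -0.835, 1.267, 0, 0], [-0.0, -0.087, -0.968, 1.733, 0, 0], [-0.0, -0.095, -1.102, 2.2, 0, 0], [-0.0, -0.096, -1.236, 2.667, 0, 0]]]
```

Emit:
arm_command([
  [[0,0.7,0.1,-1.4,0,0],[0,1.4,0.3,-2.8,0,0],[0,2.1,0.4,-4.2,0,0],[0,2.8,0.6,-5.6,0,0],[0,3.5,0.7,-7,0,0],[0,4.2,0.9,-8.4,0,0],[0,4.9,1,-9.8,0,0],[0,5.6,1.1,-11.2,0,0],[0,6.2,1.2,-12.6,0,0],[0,6.68,1.3,-13.14,0,0]],
])

```text
time_s: 20.5
position: [0.5301, -0.1019, 0.2944]
tool_rot: [[-0.001, 0.306, 0.952], [0.001, 0.952, -0.306], [-1.0, 0.0, -0.001]]
ft_force: [-0.2, -0.8, -0.7]
grip_width: 0.0003
```

Run:
```python
from h import *
s=st();t=levpt(141,30);rows([t],meas())
```

```text
t 20.5 pos [ 0.5301 -0.1019  0.2944] zang 342.2 F [-0.2 -0.8 -0.7] M [ 0.03  0.01 -0.  ] w 0.0003
[[[3.654, -0.014, -0.07, 0.05, 0, 0]]]
```

Emit:
arm_command([
  [[0.9,0,0,0,0,0],[1.8,0,0,0,0,0],[2.6,0,0,0,0,0],[3.2,0,-0.03,0,0,0],[3.5,0,-0.05,0.05,0,0],[3.65,0,-0.07,0.05,0,0],[3.65,0,-0.07,0.05,0,0]],
])

```text
time_s: 21.2
position: [0.5269, -0.101, 0.2039]
tool_rot: [[-0.0, 0.316, 0.949], [0.0, 0.949, -0.316], [-1.0, 0.0, -0.0]]
ft_force: [0.8, 0.4, -0.5]
grip_width: -0.0005
```

Emit:
arm_command([
  [[0,0,-0.12,0,0,0],[0,0,-0.24,0,0,0],[0,0,-0.36,0,0,0],[0,0,-0.45,0,0,0],[0,-0.024,-0.573,0.333,0,0],[0,-0.051,-0.7,0.8,0,0],[0,-0.072,-0.835,1.267,0,0],[0,-0.087,-0.968,1.733,0,0],[0,-0.095,-1.1,2.2,0,0],[0,-0.096,-1.236,2.667,0,0]],
])

```text
time_s: 22.2
position: [0.4969, -0.0936, 0.2045]
tool_rot: [[0.002, 0.567, 0.824], [-0.0, 0.824, -0.567], [-1.0, 0.001, 0.002]]
ft_force: [3.5, -0.1, -0.4]
grip_width: 0.0002
```

Run:
```python
from h import *
s=st();print(levpt(125,18))
rows([levpt(l,18) for l in np.linspace(125,90,11)[1:]],levpt(125,18))
```

```text
t 22.2 pos [ 0.4969 -0.0936  0.2045] zang 325.47 F [ 3.5 -0.1 -0.4] M [-0.02 -0.49  0.02] w 0.0002
(np.float64(0.4981674633855827), np.float64(-0.09439273803618625), 0.203, np.float64(325.90000000000003))
[[[-0.0, -0.039, -0.163, 0.583, 0, 0], [-0.0, -0.068, -0.327, 1.167, 0, 0], [-0.0, -0.087, -0.493, 1.75, 0, 0], [-0.0, -0.096, -0.66, 2.333, 0, 0], [-0.0, -0.094, -0.827, 2.917, 0, 0], [-0.0, -0.083, -0.994, 3.5, 0, 0], [-0.0, -0.061, -1.16, 4.083, 0, 0], [-0.0, -0.029, -1.324, 4.667, 0, 0], [-0.0, 0.013, -1.485, 5.25, 0, 0], [-0.0, 0.064, -1.644, 5.833, 0, 0]]]
```

Emit:
arm_command([
  [[0,-0.039,-0.163,0.583,0,0],[0,-0.068,-0.327,1.167,0,0],[0,-0.087,-0.493,1.75,0,0],[0,-0.096,-0.66,2.333,0,0],[0,-0.094,-0.827,2.917,0,0],[0,-0.083,-0.994,3.5,0,0],[0,-0.061,-1.16,4.083,0,0],[0,-0.029,-1.324,4.667,0,0],[0,0.013,-1.485,5.25,0,0],[0,0.064,-1.644,5.833,0,0]],
])

```text
time_s: 23.2
position: [0.465, -0.0702, 0.2048]
tool_rot: [[0.005, 0.937, 0.349], [-0.004, 0.349, -0.937], [-1.0, 0.004, 0.005]]
ft_force: [7.2, -7.0, -2.5]
grip_width: -0.0004
```

Run:
```python
from h import *
s=st();print(levpt(90,18));print(s['q'].round(0))
rows([levpt(l,18) for l in np.linspace(90,60,11)[1:]],meas())
```

```text
t 23.2 pos [ 0.465  -0.0702  0.2048] zang 290.42 F [ 7.2 -7.  -2.5] M [-1.11 -1.17 -0.02] w -0.0004
(np.float64(0.46502833968611706), np.float64(-0.07000964254183704), 0.203, np.float64(290.9))
[-23.  17.  92.  -0.  71. -43.]
[[[0.074, -0.033, -0.147, 0.42, 0, 0], [0.074, -0.061, -0.288, 0.92, 0, 0], [0.074, -0.081, -0.429, 1.42, 0, 0], [0.074, -0.094, -0.572, 1.92, 0, 0], [0.074, -0.1, -0.715, 2.42, 0, 0], [0.074, -0.098, -0.859, 2.92, 0, 0], [0.074, -0.089, -1.001, 3.42, 0, 0], [0.074, -0.072, -1.144, 3.92, 0, 0], [0.074, -0.048, -1.285, 4.42, 0, 0], [0.074, -0.016, -1.425, 4.92, 0, 0]]]
```

Emit:
arm_command([
  [[0,-0.033,-0.147,0.42,0,0],[0,-0.061,-0.288,0.92,0,0],[0,-0.081,-0.429,1.42,0,0],[0,-0.094,-0.572,1.92,0,0],[0,-0.1,-0.715,2.42,0,0],[0,-0.098,-0.859,2.92,0,0],[0,-0.089,-1.0,3.42,0,0],[0,-0.072,-1.144,3.92,0,0],[0,-0.048,-1.285,4.42,0,0],[0,-0.016,-1.425,4.92,0,0]],
])

```text
time_s: 24.2
position: [0.4519, -0.0378, 0.2048]
tool_rot: [[0.004, 0.987, -0.158], [-0.005, -0.158, -0.987], [-1.0, 0.005, 0.005]]
ft_force: [3.0, -7.2, -0.9]
grip_width: -0.0003
```

Run:
```python
from h import *
s=st();print(levpt(60,18))
rows([levpt(l,18) for l in np.linspace(60,35,11)[1:]],levpt(60,18))
rows([levpt(l,18) for l in np.linspace(35,15,11)[1:]],levpt(35,18))
```

```text
t 24.2 pos [ 0.4519 -0.0378  0.2048] zang 260.92 F [ 3.  -7.2 -0.9] M [-1.32 -0.62 -0.1 ] w -0.0003
(np.float64(0.4522483945474109), np.float64(-0.036984270131683754), 0.203, np.float64(260.9))
[[[-0.0, -0.029, -0.116, 0.417, 0, 0], [-0.0, -0.053, -0.233, 0.833, 0, 0], [-0.0, -0.071, -0.351, 1.25, 0, 0], [-0.0, -0.085, -0.469, 1.667, 0, 0], [-0.0, -0.093, -0.588, 2.083, 0, 0], [-0.0, -0.096, -0.708, 2.5, 0, 0], [-0.0, -0.094, -0.827, 2.917, 0, 0], [-0.0, -0.087, -0.946, 3.333, 0, 0], [-0.0, -0.075, -1.065, 3.75, 0, 0], [-0.0, -0.057, -1.183, 4.167, 0, 0]]]
[[[-0.0, -0.024, -0.093, 0.333, 0, 0], [-0.0, -0.044, -0.186, 0.667, 0, 0], [-0.0, -0.061, -0.28, 1.0, 0, 0], [-0.0, -0.075, -0.374, 1.333, 0, 0], [-0.0, -0.085, -0.469, 1.667, 0, 0], [-0.0, -0.092, -0.565, 2.0, 0, 0], [-0.0, -0.096, -0.66, 2.333, 0, 0], [-0.0, -0.096, -0.756, 2.667, 0, 0], [-0.0, -0.093, -0.851, 3.0, 0, 0], [-0.0, -0.087, -0.946, 3.333, 0, 0]]]
```

Emit:
arm_command([
  [[0,-0.029,-0.116,0.417,0,0],[0,-0.053,-0.233,0.833,0,0],[0,-0.071,-0.351,1.25,0,0],[0,-0.085,-0.469,1.667,0,0],[0,-0.093,-0.588,2.083,0,0],[0,-0.096,-0.708,2.5,0,0],[0,-0.094,-0.827,2.917,0,0],[0,-0.087,-0.946,3.333,0,0],[0,-0.075,-1.065,3.75,0,0],[0,-0.057,-1.183,4.167,0,0]],
])

```text
time_s: 25.2
position: [0.4537, -0.007, 0.2044]
tool_rot: [[0.0, 0.829, -0.56], [-0.002, -0.56, -0.829], [-1.0, 0.002, 0.002]]
ft_force: [-1.6, -6.3, 1.0]
grip_width: 0.0001
```

Emit:
arm_command([
  [[0,-0.024,-0.093,0.333,0,0],[0,-0.044,-0.186,0.667,0,0],[0,-0.061,-0.28,1,0,0],[0,-0.075,-0.374,1.333,0,0],[0,-0.085,-0.469,1.667,0,0],[0,-0.092,-0.565,2,0,0],[0,-0.096,-0.66,2.333,0,0],[0,-0.096,-0.756,2.667,0,0],[0,-0.093,-0.851,3,0,0],[0,-0.087,-0.946,3.333,0,0]],
])

```text
time_s: 26.2
position: [0.4648, 0.0145, 0.2042]
tool_rot: [[-0.0, 0.588, -0.809], [-0.0, -0.809, -0.588], [-1.0, 0.0, 0.001]]
ft_force: [-0.7, 0.2, 0.7]
grip_width: 0.0002
```

Run:
```python
from h import *
s=st();print(levpt(15,18))
rows([levpt(l,18) for l in np.linspace(15,2,11)[1:]],levpt(15,18))
print(levpt(0,18))
```

```text
t 26.2 pos [0.4648 0.0145 0.2042] zang 215.99 F [-0.7  0.2  0.7] M [-0.14  0.17 -0.  ] w 0.0002
(np.float64(0.4669832259309653), np.float64(0.013258791799215063), 0.203, np.float64(215.9))
[[[-0.0, -0.016, -0.06, 0.217, 0, 0], [-0.0, -0.03, -0.12, 0.433, 0, 0], [-0.0, -0.043, -0.181, 0.65, 0, 0], [-0.0, -0.054, -0.242, 0.867, 0, 0], [-0.0, -0.065, -0.303, 1.083, 0, 0], [-0.0, -0.073, -0.365, 1.3, 0, 0], [-0.0, -0.081, -0.427, 1.517, 0, 0], [-0.0, -0.087, -0.488, 1.733, 0, 0], [-0.0, -0.091, -0.55, 1.95, 0, 0], [-0.0, -0.094, -0.612, 2.167, 0, 0]]]
(np.float64(0.4799041625106779), np.float64(0.025586957268471433), 0.203, np.float64(200.9))
```

Past centre, since the force has dropped to zero. I'll follow it home slowly.

Emit:
arm_command([
  [[0,-0.016,-0.06,0.217,0,0],[0,-0.03,-0.12,0.433,0,0],[0,-0.043,-0.181,0.65,0,0],[0,-0.054,-0.242,0.867,0,0],[0,-0.065,-0.303,1.083,0,0],[0,-0.073,-0.365,1.3,0,0],[0,-0.081,-0.427,1.517,0,0],[0,-0.087,-0.488,1.733,0,0],[0,-0.091,-0.55,1.95,0,0],[0,-0.094,-0.612,2.167,0,0]],
])

```text
time_s: 27.2
position: [0.4762, 0.0255, 0.204]
tool_rot: [[-0.0, 0.39, -0.921], [0.0, -0.921, -0.39], [-1.0, -0.0, -0.0]]
ft_force: [-0.0, 0.2, -0.8]
grip_width: -0.0001
```

Emit:
arm_command([
  [[0,0,-0.02,0.1,0,0],[0,0,-0.04,0.2,0,0],[0,0,-0.06,0.3,0,0],[0,0,-0.08,0.33,0,0],[0,0,-0.08,0.33,0,0]],
])

```text
time_s: 27.7
position: [0.478, 0.0262, 0.204]
tool_rot: [[0.0, 0.36, -0.933], [-0.0, -0.933, -0.36], [-1.0, 0.0, -0.0]]
ft_force: [-0.3, 0.9, 0.4]
grip_width: 0.0001
```

Emit:
arm_command([
  [[0,0,-0.03,0,0,0],[0,0,-0.06,0,0,0],[0,0,-0.09,0,0,0],[0,0,-0.12,0,0,0],[0,0,-0.12,0,0,0]],
])

```text
time_s: 28.2
position: [0.4799, 0.0271, 0.2037]
tool_rot: [[-0.003, 0.36, -0.933], [-0.001, -0.933, -0.36], [-1.0, -0.001, 0.003]]
ft_force: [-5.5, -3.6, 1.2]
grip_width: 0.0001
```

Emit:
arm_command([
  [[0,0,-0.03,0,0,0],[0,0,-0.06,0,0,0],[0,0,-0.08,0,0,0],[0,0,-0.08,0,0,0]],
])

```text
time_s: 28.6
position: [0.4806, 0.0275, 0.2034]
tool_rot: [[-0.006, 0.36, -0.933], [-0.001, -0.933, -0.36], [-1.0, -0.001, 0.006]]
ft_force: [-11.7, -5.3, 2.6]
grip_width: 0.0
```

Emit:
arm_command([
  [[0,0,-0.03,0,0,0],[0,0,-0.06,0,0,0],[0,0,-0.08,0,0,0],[0,0,-0.08,0,0,0],[0,0,-0.08,0,0,0]],
])

```text
time_s: 29.1
position: [0.4813, 0.0279, 0.2032]
tool_rot: [[-0.009, 0.36, -0.933], [-0.002, -0.933, -0.36], [-1.0, -0.001, 0.009]]
ft_force: [-16.9, -8.7, 5.0]
grip_width: -0.0
```

Emit:
arm_command([
  [[0,0,0.3,0,0,0],[0,0,0.8,0,0,0],[-0.5,0,1.2,0,0,0],[-1.5,0,1.4,0,0,0],[-2.5,0,2,0,0,0],[-3,0,3.5,0,0,0],[-3,0,5,0,0,0],[-3,0,6,0,0,0],[-3,0,6,0,0,0],[-3,0,6,0,0,0]],
])

```text
time_s: 30.1
position: [0.3446, -0.0254, 0.28]
tool_rot: [[0.002, 0.359, -0.933], [-0.001, -0.933, -0.359], [-1.0, 0.002, -0.002]]
ft_force: [0.7, -0.2, 0.5]
grip_width: -0.0003
```

Run:
```python
from h import *
import cv2
s=st()
a=[]
for n,(x,y,w,h) in(('top',(265,200,120,115)),('side',(265,170,110,115))):
    d=get_image(n);cv2.imwrite(f'pics/{n}4.png',d['img'][:,:,::-1]);a.append(cv2.resize(d['img'][y:y+h,x:x+w,::-1],None,fx=3.45,fy=3.45,interpolation=cv2.INTER_CUBIC))
cv2.imwrite('pics/m4.png',cv2.hconcat(a))
for l in(0,5,20): print(l,[proj(n,(*levpt(l,0,.195,89)[:2],.195)).round(1) for n in K])
```

```text
t 30.1 pos [ 0.3446 -0.0254  0.28  ] zang 201.03 F [ 0.7 -0.2  0.5] M [ 0.01 -0.   -0.04] w -0.0003
0 [array([304.7, 279. ]), array([326.5, 246.2])]
5 [array([306.4, 282.8]), array([329.7, 247. ])]
20 [array([313.1, 293.1]), array([339.7, 248.2])]
```

View pics/m4.png

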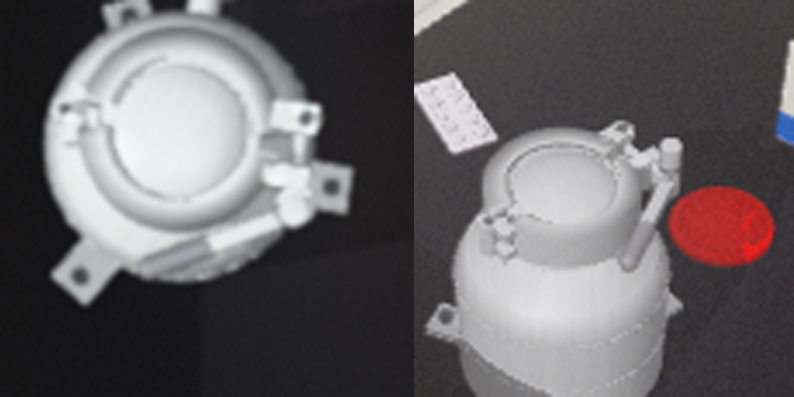

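The top view shows the lever alongside the ring with its tip at (306,278). The side view has the tip at (327,247), against (326.5,246) predicted for lever = 0. The bolt is in the fork, the cap sits centred, and the robot touches nothing, so I'll hand in.

```bash
python3 -c "
from rig import workorder
print(workorder.close_job())"
```

```text
the job is handed in; nothing more can be done
None
```

I closed the clamp and handed the job in after about 30 s of the 72 s allowed. No verdict was reported, and I could not read the joint angles directly, so the checks below are by feel and by camera.

- **Ring:** I pushed the swinging half home with the shut fingers until it stopped firmly, peaking at about 20 N. The stop was within about 1.6 mm of where the camera fit put it.
- **Bolt:** I pushed the pin head into the fork against its stop with about 12 N, within about 0.7 mm of the predicted position.
- **Lever:** The readings between moves showed about 10 N at most until it passed centre. I then pressed it onto its stop with about 19 N.
- **Last pictures:** After I backed away, the lever stayed put with its tip 1–2 pixels from the predicted home position in both views. The bolt is in the fork and the cap looks centred. The arm is clear and reads no contact force.
- **What went wrong:** On the first approach I misjudged where the arm had stopped and came down on the wrong side of the lug. It touched nothing, and I lifted over to the right side.
- **Not checked:** I judged the draw on the gasket only from the lever staying locked. I did not measure the cap's exact offset, or check the packs and bottle again, but the arm never worked near them.

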